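# Dry-stroke the injection syringes and scrap the one that binds

### The arm

A 6-joint arm with a two-finger parallel gripper is mounted at the origin on the work surface. World frame = base frame: x ahead of the robot, y to its left, z up, the work surface at z = 0. Lengths are in mm, angles in rad, forces in N, time in s.
With the tool pointing down it reaches from about 350 to 775 mm from the base axis. Payload 7.3 kg.
Tool frame: the origin (TCP) lies midway between the tips of the shut fingers; the grasp point (between the pads) lies 19 mm behind it; z points along the fingers, x is the direction in which the jaws open and shut, and the axes are right-handed (so a half turn about z gives the same grasp; the last joint's range is limited). The gripper opens to 92 mm and grips with 3 to 60 N. Pads are 19 mm wide; open, the fingers measure 130 mm over their backs; the gripper's body (75 mm by 190 mm) begins 47 mm behind the grasp point.
Start: joints at [1.137, 0.342, 1.524, -0, 1.275, -0.146], TCP at [149.004, 503.434, 191.841] pointing down, gripper open.
Joint ranges: [-2.53, 2.53], [-0.77, 2.02], [0.04, 2.7], [-1, 4.14], [0.28, 2.66], [-3.11, 3.11]. Speed limits (rad/s): [2.57, 2.57, 3.14, 3.14, 3.14, 3.14].

### API

Orientations are given as [roll, pitch, yaw] about the fixed x, y, z axes, in that order (R = Rz(yaw) Ry(pitch) Rx(roll)).
In Python, from plant import bot gives the robot as it stands.
- The arm moves only by the shell command python3 -m pendant 'ROWS' [OPENING]. ROWS is JSON, a list of rows, each an object with "linear": the shift along the world's x, y, z in mm, a list of three; "twist": the turn about the world's z in degrees. In form: [{"linear": [x, y, z], "twist": twist}, ...]. A call has 1 to 20 rows; each row is the pose to reach, as a shift and turn from the pose commanded when the call began; what a row does not reach only later rows make up. A row lasts 1/8 s, in which the tool goes at most 62.5 mm and 10.7 degrees, less where a joint would pass 70% of its speed; a pose out of reach is approached as far as the arm can. A call with a gripper value outside its range is refused whole. OPENING is the closure in counts, from 0 (fully open) to 255 (shut), set as the call begins (- or left out, the last holds). The fingers move at their own pace and stop on an object; the grip force is fixed at half the most. Time passes only in rows, so rows that repeat a pose let the fingers close. It gives the time, the measured TCP pose, the force and the opening at its end, in the units of the state.
- bot.get_obs(): the state, without advancing time (a new reading comes with each control period).
- bot.capture(name): name is "scene" or "top" or "wrist"; returns a dict with "frame" (400x640x3 uint8, blue, green, red), "z_map" (400x640 float32, mm along the optical axis (not along the pixel's ray), 0 where there is no reading), "fx", "fy", "cx", "cy" (pixels), "k1" (the pictures are not rectified: a ray, as slopes to the right and down, at radius r is drawn at 1 + k1 r^2 times it, then the intrinsics apply), "rvec" (rotation vector, rad) and "tvec" (3), from world to camera coordinates, as OpenCV has them. Camera axes: x right, y down, z forward; pixel columns grow to the right and rows downward; lengths in mm; the calibration is good to about 2 mm. A picture is of the moment at which its call begins.
- bot.close_job(): hands the job in, once; it reports no verdict.
The state is a dict: "time": time; "joint_positions": joint angles; "dq": joint speeds; "tau": joint torques, N m; "tool_pos": TCP position; "tcp_rot": TCP orientation; "contact_force": force on the tool from outside, world axes, zero at the start; "moment": the same for the moment, N m; "grip_width": finger opening in mm.
Only numpy, scipy, OpenCV 4.12 (cv2) and the standard library are available. Lean on these libraries where they do the work, as an engineer would, in place of code of your own. Each camera call takes 0.05 s, during which the arm holds its last target. There are 200 camera calls.

### The job

Before resin is mixed for a stone repair, dry-test the three empty injection syringes standing in the wooden holder: push each plunger straight down until it is fully home, and leave every syringe that runs freely standing in its hole with the plunger home. Old cured resin may be hidden in a barrel: if a plunger stiffens before it is home, stop there and do not force it (never more than about 25 N on a plunger), then take that syringe out by its barrel and put it in the white scrap pail. Leave the other things on the bench where they are.

Things in the scene. Friction and masses are not known exactly. Their poses are not given: they have to be found in the camera images.
- holder_top (a point): Syringe holder: a drilled timber block 80 x 296 x 70 mm screwed to the bench. Point at the middle of its top face, 70 mm above the bench. x: across the block, y: along the block, z up. Its three bores (40 mm wide, 50 mm deep) lie at y = -96, 0 and +96 mm; a syringe stands upright in each, nozzle down, 1 mm loose.
- syringe_1_mid (a point): Opaque white 100 ml syringe standing in the bore at y = -96 mm of the holder, about 200 g. Point on its axis 70 mm above the nozzle tip, about 78 mm above the bench while in the holder. z: along the axis, up to the plunger. Barrel round, 38 mm diameter, from 58 mm below to 57 mm above this point; its top 61 mm stand clear of the block.
- flange_1 (a point): Finger flange at the upper end of the barrel of syringe 1: 36 mm wide along its x, 58 mm long along its y, 5 mm thick. Point on the axis at mid thickness, 54.5 mm above syringe_1_mid. Grip it along x, pads on the flange edges and the barrel just under them (finger pads centred 0 to 8 mm below this point); a stuck plunger then stands up to 30 mm above this point, between the fingers.
- thumb_1: Round thumb disc on the plunger of syringe 1, 34 mm diameter, 5 mm thick. Origin at the centre of its top face, where to press; with the plunger home this is 14.5 mm above flange_1 (69 mm above syringe_1_mid). Pressing or gripping it harder than 25 N is not allowed.
- plunger_1 (a joint): Plunger 1 pressed in, m: 0 is drawn out 52 mm, 0.052 fully home, where it meets a springy end (about 4.5 N per mm, 4 mm at most); starts at 0 to 0.014. A free one drags about 4 N all the way. In a fouled barrel (not seen from outside) drag rises 2 N per mm from about 16 mm before home to a solid stop about 8 mm before home, then springs back a little.
- syringe_2_mid (a point): Opaque white 100 ml syringe standing in the bore at y = 0 mm of the holder, about 200 g. Point on its axis 70 mm above the nozzle tip, about 78 mm above the bench while in the holder. z: along the axis, up to the plunger. Barrel round, 38 mm diameter, from 58 mm below to 57 mm above this point; its top 61 mm stand clear of the block.
- flange_2 (a point): Finger flange at the upper end of the barrel of syringe 2: 36 mm wide along its x, 58 mm long along its y, 5 mm thick. Point on the axis at mid thickness, 54.5 mm above syringe_2_mid. Grip it along x, pads on the flange edges and the barrel just under them (finger pads centred 0 to 8 mm below this point); a stuck plunger then stands up to 30 mm above this point, between the fingers.
- thumb_2: Round thumb disc on the plunger of syringe 2, 34 mm diameter, 5 mm thick. Origin at the centre of its top face, where to press; with the plunger home this is 14.5 mm above flange_2 (69 mm above syringe_2_mid). Pressing or gripping it harder than 25 N is not allowed.
- plunger_2 (a joint): Plunger 2 pressed in, m: 0 is drawn out 52 mm, 0.052 fully home, where it meets a springy end (about 4.5 N per mm, 4 mm at most); starts at 0 to 0.014. A free one drags about 4 N all the way. In a fouled barrel (not seen from outside) drag rises 2 N per mm from about 16 mm before home to a solid stop about 8 mm before home, then springs back a little.
- syringe_3_mid (a point): Opaque white 100 ml syringe standing in the bore at y = 96 mm of the holder, about 200 g. Point on its axis 70 mm above the nozzle tip, about 78 mm above the bench while in the holder. z: along the axis, up to the plunger. Barrel round, 38 mm diameter, from 58 mm below to 57 mm above this point; its top 61 mm stand clear of the block.
- flange_3 (a point): Finger flange at the upper end of the barrel of syringe 3: 36 mm wide along its x, 58 mm long along its y, 5 mm thick. Point on the axis at mid thickness, 54.5 mm above syringe_3_mid. Grip it along x, pads on the flange edges and the barrel just under them (finger pads centred 0 to 8 mm below this point); a stuck plunger then stands up to 30 mm above this point, between the fingers.
- thumb_3: Round thumb disc on the plunger of syringe 3, 34 mm diameter, 5 mm thick. Origin at the centre of its top face, where to press; with the plunger home this is 14.5 mm above flange_3 (69 mm above syringe_3_mid). Pressing or gripping it harder than 25 N is not allowed.
- plunger_3 (a joint): Plunger 3 pressed in, m: 0 is drawn out 52 mm, 0.052 fully home, where it meets a springy end (about 4.5 N per mm, 4 mm at most); starts at 0 to 0.014. A free one drags about 4 N all the way. In a fouled barrel (not seen from outside) drag rises 2 N per mm from about 16 mm before home to a solid stop about 8 mm before home, then springs back a little.
- pail: White plastic scrap pail, loose, 100 mm tall, 132 mm across the open mouth, 102 mm across the 5 mm thick floor, walls 3 mm, wire bail hanging on one side. Origin at the centre of its underside, z up.
- stone_near: Pale sawn stone offcut 85 x 60 x 34 mm, a bystander: leave it alone. Origin under its middle.
- stone_mid: Grey stone offcut 80 x 45 x 28 mm, a bystander: leave it alone. Origin under its middle.
- spatula: Spatula 200 mm long, a bystander: leave it alone. Origin under its middle.
- brush: Brush 170 mm long, a bystander: leave it alone. Origin under its middle.
- mixing_cup: Terracotta cup 72 mm across, 60 mm tall, a bystander: leave it alone. Origin under its middle.
- filler_tin: Steel tin 72 mm across, 95 mm tall, a bystander: leave it alone. Origin under its middle.
- mallet: Hammer 240 mm long, a bystander: leave it alone. Origin under its middle.
Not all that is in view belongs to the job. Leave any green look-alike of the part that bears syringe_3_mid alone.

How it is judged:
By the outcome, as a careful person would: the job done as asked, in the order asked, and still so for the second after the job is handed in, with the robot touching nothing.
It also fails if it takes over 72 s, if anything falls off the work surface, if the arm or the gripper's body presses on something with over 40 N, if the wrist force passes 120 N, or if a joint passes its speed limit or range.

## Working session

There is one attempt and no reset: what is moved stays moved. The work goes in short steps, Python scripts to look and compute and a shell command to move; the robot and the scene stay as the last step left them, time stands still between calls to the robot, and variables do not carry over. Pictures are saved under pics/ and viewed, about 8 in all and at most 12, crops included, and the job is handed in when it is done.

```bash
mkdir -p pics; cat > h.py <<'E'
import numpy as np, cv2
from plant import bot
def cam(n):
    c=bot.capture(n); c['R']=cv2.Rodrigues(np.array(c['rvec'],float))[0]; c['t']=np.array(c['tvec'],float).ravel(); return c
def rays(c,u,v):
    x=(np.asarray(u,float)-c['cx'])/c['fx']; y=(np.asarray(v,float)-c['cy'])/c['fy']
    a,b=x.copy(),y.copy()
    for _ in range(8):
        s=1+c['k1']*(a*a+b*b); a,b=x/s,y/s
    return np.stack([a,b,np.ones_like(a)],-1)
def pts(c,u,v):  # from depth
    u=np.asarray(u);v=np.asarray(v); d=c['z_map'][v,u]
    return (rays(c,u,v)*d[...,None]-c['t'])@c['R']
def plane(c,u,v,z):
    d=rays(c,u,v)@c['R']; o=-c['R'].T@c['t']
    return o+d*((z-o[2])/d[...,2])[...,None]
def world(c):
    v,u=np.mgrid[0:400,0:640]; P=pts(c,u,v); P[c['z_map']<=0]=np.nan; return P
E
python3 - <<'E'
from h import *
for n in ['scene','top']:
    c=cam(n); cv2.imwrite(f'pics/{n}0.png',c['frame']); print(n,-c['R'].T@c['t'],c['fx'],c['k1'])
o=bot.get_obs(); print({k:np.round(o[k],3) for k in o})
E
```

```text
scene [1415.50140512 -156.43993467  839.64372738] 419.6608429651815 -0.11439235465609271
top [ 324.54377172    6.44500651 1361.40942244] 381.8076174096206 -0.028463776011818154
{'time': np.float64(0.1), 'joint_positions': array([ 1.137,  0.343,  1.525, -0.   ,  1.275, -0.146]), 'dq': array([ 0.   , -0.001, -0.   , -0.001,  0.001,  0.   ]), 'tau': array([ 2.0000e-03, -4.3201e+01, -2.4470e+01,  7.2000e-02,  5.3000e-02,
       -0.0000e+00]), 'tool_pos': array([148.809, 503.023, 191.2  ]), 'tcp_rot': array([-3.141e+00,  1.000e-03,  1.283e+00]), 'contact_force': array([ 0.092, -0.009,  1.088]), 'moment': array([0.001, 0.011, 0.01 ]), 'grip_width': np.float64(91.939)}
```

View pics/scene0.png

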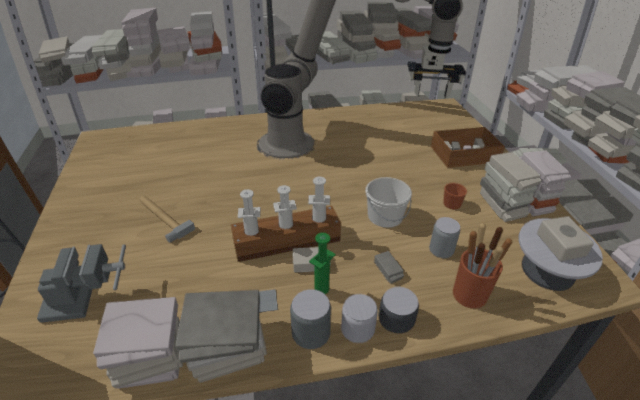

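View pics/top0.png

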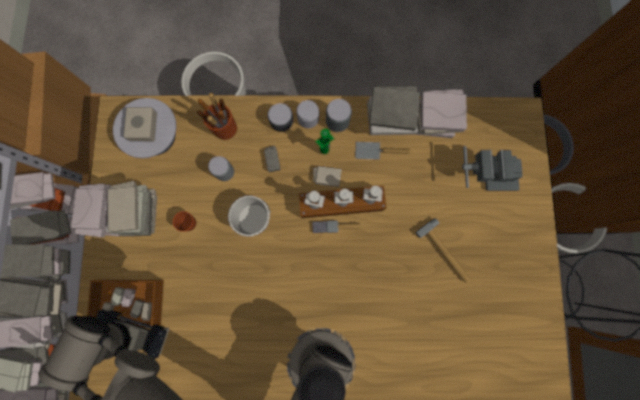

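The scene view shows the holder with three white syringes at (249,215), (285,207) and (320,200). The pail is at (388,203). The green look-alike stands alone at (322,265), outside the holder, so I will leave it. In the top view the holder is at (343,200), the pail at (249,215) and the green one at (325,140). Next I measure positions.

```bash
python3 - <<'E'
from h import *
for n in ['top','scene']:
    c=cam(n);P=world(c);Z=P[...,2];X=P[...,0];Y=P[...,1]
    reg=(X>330)&(X<620)&(Y>-260)&(Y<300)
    f=c['frame'].astype(int); 
    # holder top
    m=reg&(abs(Z-70)<5)&(f[...,2]-f[...,0]>35)
    k,l,s,ce=cv2.connectedComponentsWithStats(m.astype('uint8'),connectivity=8)
    i=1+np.argmax(s[1:,4]); r=cv2.minAreaRect(P[l==i][:,:2].astype(np.float32)); print(n,'holder',r,s[i],np.nanmedian(Z[l==i]))
    # high things
    m=reg&(Z>100)&(f.min(-1)>60)
    k,l,s,ce=cv2.connectedComponentsWithStats(m.astype('uint8'))
    for i in range(1,k):
        if s[i,4]>15:
            q=P[l==i]; zt=np.nanpercentile(q[:,2],97); t=q[q[:,2]>zt-8]
            print(n,'high',s[i],'col',f[l==i].mean(0).round(),'ztop',zt.round(1),t.mean(0).round(1),np.ptp(t,axis=0).round(1),len(t))
    # pail rim
    m=reg&(abs(Z-98)<6)&(Y>80)&(f.min(-1)>90)
    q=P[m]; 
    if len(q)>10: print(n,'pail rim',cv2.minEnclosingCircle(q[:,:2].astype(np.float32)),len(q))
    m=reg&(Z>8)
    k,l,s,ce=cv2.connectedComponentsWithStats(m.astype('uint8'))
    for i in range(1,k):
        if s[i,4]>40:
            q=P[l==i]; print(n,'obj',s[i],np.nanmin(q,0).round(),np.nanmax(q,0).round())
    cv2.imwrite(f'pics/{n}crop.png',cv2.resize(c['frame'][(slice(160,245) if n=='top' else slice(165,300)),(slice(220,400) if n=='top' else slice(215,425))],None,fx=4 if n=='top' else 3.6,fy=4 if n=='top' else 3.6,interpolation=cv2.INTER_CUBIC))
E
```

```text
top holder ((546.51123046875, -71.8465576171875), (81.13407135009766, 295.8822021484375), 5.395968914031982) [ 298  185   88   31 1053] 70.82750035766135
top high [363 186  19  16 220] col [126. 135. 140.] ztop 200.4 [ 554.8 -167.1  197.5] [29.6 32.   9.3] 87
top high [334 189  19  16 207] col [132. 141. 146.] ztop 192.4 [546.2 -71.9 189.6] [31.2 31.7  9.8] 89
top high [304 191  20  16 215] col [132. 141. 146.] ztop 202.2 [536.9  23.9 199.4] [32.4 31.   8.6] 93
top pail rim ((490.053466796875, 240.1820068359375), 67.87184143066406) 190
top obj [316 182  23   4  71] [608. -62.   9.] [619.  17.  40.]
top obj [ 298  185   88   33 2172] [ 493. -222.    9.] [600.  79. 203.]
top obj [231 196  39  40 719] [423. 174.   8.] [555. 300. 108.]
top obj [311 220  49  13 417] [ 441. -136.    8.] [484.  34.  27.]
scene holder ((545.5577392578125, -70.56805419921875), (87.5569076538086, 297.5483093261719), 5.477385520935059) [ 230  205  111   41 1493] 70.91249712623785
scene high [309 176  21  38 490] col [126. 129. 131.] ztop 201.1 [538.9  24.4 199.5] [36.4 32.   8.6] 89
scene high [366 178  14  12  20] col [128. 136. 140.] ztop 104.1 [444.7 204.9 102. ] [50.1 53.3  4. ] 20
scene high [273 185  24  35 486] col [127. 130. 131.] ztop 192.1 [547.6 -70.4 190.4] [38.8 31.7  7.4] 92
scene high [238 189  23  38 531] col [125. 128. 130.] ztop 198.4 [ 556.2 -166.3  197.1] [37.4 33.3  6.7] 104
scene high [376 200  14   4  16] col [139. 142. 143.] ztop 102.1 [540.7 207.1 101.1] [18.  34.1  2. ] 16
scene pail rim ((490.2365417480469, 245.2634735107422), 69.8901138305664) 269
scene obj [ 230  176  111   84 5048] [ 489. -222.    8.] [620.  80. 203.]
scene obj [ 366  177   45   49 1674] [422. 177.   8.] [562. 300. 104.]
```

View pics/topcrop.png

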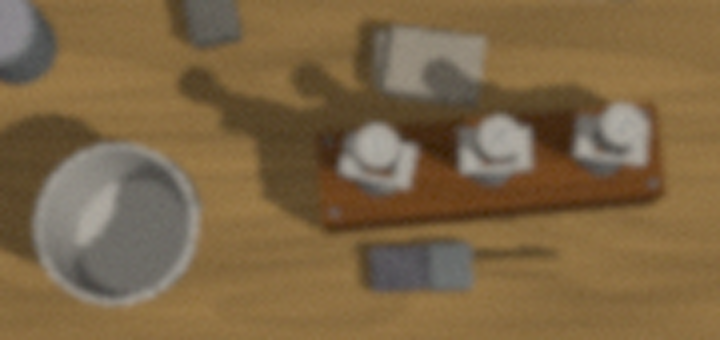

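View pics/scenecrop.png

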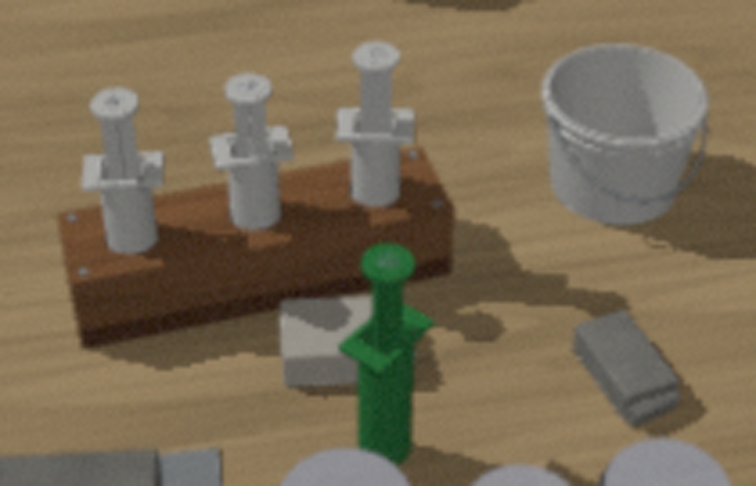

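The top crop shows the three syringes in the holder, their flanges roughly along the block, and the pail with its bail on one side. The scene crop confirms that the only coloured look-alike is the green syringe at crop (388,350), free-standing in front of the holder. The measurements agree:

| Item | Position (mm) | Check |
|---|---|---|
| Holder | yaw 5.4°, 81 x 296 mm, top at z ≈ 70.8 | matches given size |
| Syringe 1 | (555,-167), top ≈ 199 | within 147 + 52 |
| Syringe 2 | (546.5,-72), top ≈ 191 | within 147 + 52 |
| Syringe 3 | (537,24), top ≈ 200 | within 147 + 52 |
| Pail rim centre | (490,241) | |

I'll rise and go above the holder.

```bash
python3 -m pendant '[{"linear":[0,0,60],"twist":0},{"linear":[20,-30,110],"twist":-10},{"linear":[60,-80,130],"twist":-20},{"linear":[100,-130,130],"twist":-30},{"linear":[140,-180,130],"twist":-40},{"linear":[170,-230,130],"twist":-50},{"linear":[200,-280,130],"twist":-60},{"linear":[230,-330,130],"twist":-68},{"linear":[260,-380,130],"twist":-68},{"linear":[290,-430,130],"twist":-68},{"linear":[320,-480,130],"twist":-68},{"linear":[350,-530,130],"twist":-68},{"linear":[370,-575,130],"twist":-68},{"linear":[370,-575,130],"twist":-68},{"linear":[370,-575,130],"twist":-68},{"linear":[370,-575,130],"twist":-68}]'
python3 - <<'E'
from h import *
c=cam('wrist');P=world(c);np.savez('w1.npz',P=P,f=c['frame']);cv2.imwrite('pics/w1.png',c['frame']);print(-c['R'].T@c['t'])
o=bot.get_obs();print(o['time'],o['tool_pos'],o['tcp_rot'],o['contact_force'])
Z=P[...,2];f=c['frame'].astype(int)
for lo,hi,t in[(124,140,'flange'),(180,208,'disc')]:
    m=(Z>lo)&(Z<hi)&(P[...,0]>480)&(P[...,0]<620)
    k,l,s,ce=cv2.connectedComponentsWithStats(m.astype('uint8'))
    for i in range(1,k):
        if s[i,4]>80:
            q=P[l==i]; zt=np.median(q[:,2]); q=q[abs(q[:,2]-zt)<5]
            r=cv2.minAreaRect(q[:,:2].astype(np.float32)); print(t,s[i],np.round(zt,1),np.round(r[0],1),np.round(r[1],1),round(r[2],1),np.round(cv2.minEnclosingCircle(q[:,:2].astype(np.float32))[0],1))
E
```

```text
time: 2.2
tool_pos: [518.6, -70.3, 322.2]
tcp_rot: [-3.141, -0.001, 0.098]
contact_force: [-0.8, -0.4, -0.5]
grip_width: 91.9
[512.00899714  -1.4904775  514.52911308]
2.25 [518.68643653 -70.31002132 322.29320937] [ 3.14150578e+00 -6.96992989e-04  9.79477739e-02] [0.15391987 0.02899079 0.2013501 ]
flange [322  50  52  68 906] 134.4 [537.2  23.2] [58.6 36.8] 76.6 [537.7  23. ]
flange [327 149  37  54 725] 134.1 [546.  -71.9] [36.1 58.3] 1.6 [546.  -71.8]
flange [324 232  40  39 763] 133.8 [ 555.6 -162.1] [47.6 36.7] 84.2 [ 555.1 -162.3]
disc [ 333   59   40   42 1284] 198.2 [537.6  22.8] [32.8 33. ] 48.9 [537.3  23.1]
disc [331 170  36  35 998] 188.5 [546.  -71.8] [32.7 32.6] 5.3 [546.  -71.9]
```

View pics/w1.png

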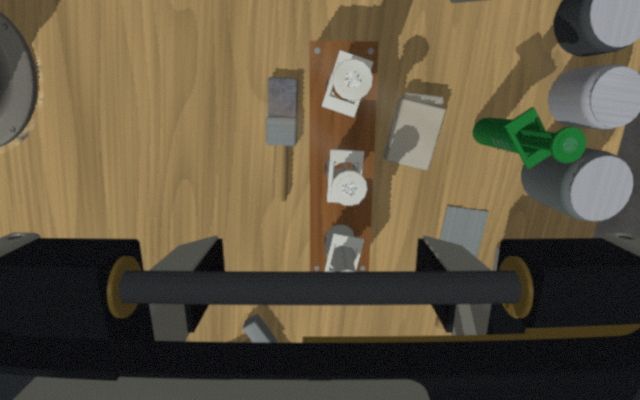

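The wrist view shows all three syringes, with discs at (353,80) and (348,188) and the third partly hidden at (343,250). The green one at (515,135) is off the block. Flange heights come out at 134.4 against 135 expected. Flange yaws are about -13.4° for syringe 3, +1.6° for 2 and -6° for 1. I'll shut the gripper and hover over syringe 2.

```bash
python3 -m pendant '[{"linear":[14,0,-40],"twist":0},{"linear":[27,-1,-80],"twist":0},{"linear":[27,-1,-110],"twist":0},{"linear":[27,-1,-125],"twist":0},{"linear":[27,-1,-127],"twist":0},{"linear":[27,-1,-127],"twist":0},{"linear":[27,-1,-127],"twist":0}]' 255
```

```text
time: 3.12
tool_pos: [546.6, -72.7, 196.2]
tcp_rot: [3.141, -0.002, 0.096]
contact_force: [-0.6, -0.7, -0.1]
grip_width: 26.4
```

```bash
python3 -m pendant '[{"linear":[0,0,0],"twist":0},{"linear":[0,0,0],"twist":0},{"linear":[0,0,0],"twist":0},{"linear":[0,0,-3],"twist":0},{"linear":[0,0,-6],"twist":0},{"linear":[0,0,-9],"twist":0},{"linear":[0,0,-12],"twist":0}]'
```

```text
time: 4.0
tool_pos: [546.0, -72.6, 182.5]
tcp_rot: [-3.142, 0.0, 0.096]
contact_force: [0.2, 0.2, -1.1]
grip_width: 0.4
```

```bash
cat > st.py <<'E'
from h import *
def st():
    o=bot.get_obs();print('t',round(float(o['time']),2),'tcp',np.round(o['tool_pos'],1),'F',np.round(o['contact_force'],1))
    for n in ['scene']:
        c=cam(n);P=world(c);X,Y,Z=P[...,0],P[...,1],P[...,2];f=c['frame'].astype(int)
        for i,(x,y) in enumerate([(555,-167),(546,-72),(537,23)]):
            m=(np.hypot(X-x,Y-y)<24)&(Z>138)&(Z<205)&(f.min(-1)>75)
            z=np.sort(Z[m]); print(n,i+1,m.sum(),z[-20:].mean().round(1) if m.sum()>20 else None)
    return c
if __name__=='__main__':
    c=st(); cv2.imwrite('pics/st.png',cv2.resize(c['frame'][80:260,210:410],None,fx=3.2,fy=3.2,interpolation=cv2.INTER_CUBIC))
    o=[bot.get_obs()['contact_force'][2]]; print(o)
E
python3 st.py
```

```text
t 4.0 tcp [546.  -72.6 182.5] F [ 0.2  0.2 -1.1]
scene 1 232 199.3
scene 2 199 192.0
scene 3 226 201.3
[np.float64(-0.49035984453062376)]
```

View pics/st.png

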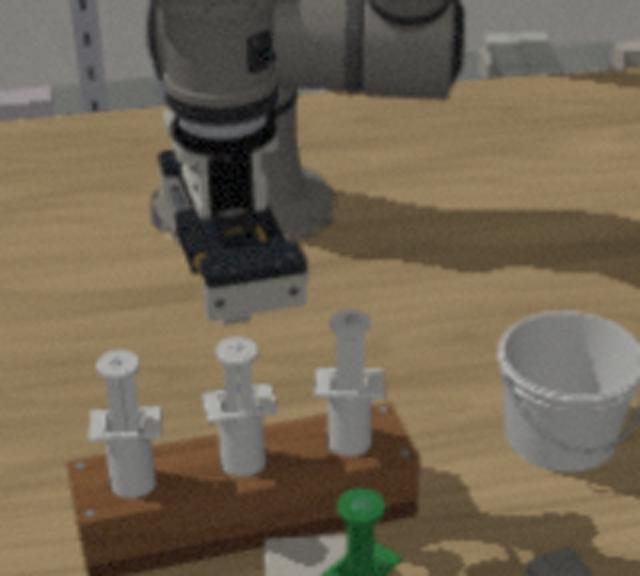

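The crop shows the shut gripper still clear of disc 2: tips at crop (235,320), disc at (235,348). That fits the near-zero force, but not the reported TCP height. I'll measure the tips in depth.

```bash
python3 - <<'E'
from h import *
for n in ['scene','top']:
    c=cam(n);P=world(c)
    X,Y,Z=P[...,0],P[...,1],P[...,2]
    if n=='scene':
        for v in range(160,196,3): print(v,[tuple(P[v,u].round()) for u in (278,284,290,296)])
    p=c['R']@np.array([546,-72.6,182.5])+c['t'];x,y=p[:2]/p[2];s=1+c['k1']*(x*x+y*y);print(n,'tcp proj',c['fx']*x*s+c['cx'],c['fy']*y*s+c['cy'])
o=bot.get_obs();print(o)
E
```

```text
160 [(np.float64(620.0), np.float64(-87.0), np.float64(328.0)), (np.float64(619.0), np.float64(-73.0), np.float64(325.0)), (np.float64(623.0), np.float64(-60.0), np.float64(326.0)), (np.float64(625.0), np.float64(-47.0), np.float64(326.0))]
163 [(np.float64(631.0), np.float64(-88.0), np.float64(327.0)), (np.float64(634.0), np.float64(-75.0), np.float64(327.0)), (np.float64(635.0), np.float64(-62.0), np.float64(326.0)), (np.float64(639.0), np.float64(-49.0), np.float64(327.0))]
166 [(np.float64(645.0), np.float64(-90.0), np.float64(328.0)), (np.float64(639.0), np.float64(-76.0), np.float64(323.0)), (np.float64(637.0), np.float64(-62.0), np.float64(320.0)), (np.float64(636.0), np.float64(-49.0), np.float64(317.0))]
169 [(np.float64(640.0), np.float64(-90.0), np.float64(317.0)), (np.float64(637.0), np.float64(-76.0), np.float64(313.0)), (np.float64(635.0), np.float64(-62.0), np.float64(310.0)), (np.float64(636.0), np.float64(-49.0), np.float64(309.0))]
172 [(np.float64(638.0), np.float64(-90.0), np.float64(307.0)), (np.float64(632.0), np.float64(-76.0), np.float64(301.0)), (np.float64(6
[... 1818 characters left out ...]
1483130274418 194.20290595583043
{'time': 4.15, 'joint_positions': array([-2.71302888e-01,  3.96569460e-01,  1.46740032e+00, -6.83203121e-06,
        1.27800067e+00, -3.67520093e-01]), 'dq': array([-0.00033422, -0.00537953, -0.00584059,  0.00086924,  0.00210045,
        0.00119265]), 'tau': array([-3.61788501e-03, -4.57614183e+01, -2.43056130e+01,  5.95052401e-02,
        4.37055097e-02, -1.32767518e-04]), 'tool_pos': array([545.88045971, -72.5446152 , 182.61641885]), 'tcp_rot': array([-3.14146302e+00,  3.54913805e-04,  9.62192006e-02]), 'contact_force': array([ 0.34534818,  0.29205797, -0.38892839]), 'moment': array([-0.04263231,  0.08643757,  0.05506685]), 'grip_width': 0.7099929469253525}
```

The ray at (284,181) passes the tool axis at z ≈ 212 unobstructed. So the real tips seem to be about 30 mm higher than the reported TCP. I'll cross-check with the wrist camera before going on.

```bash
python3 - <<'E'
from h import *
c=cam('wrist');P=world(c);print('cam',(-c['R'].T@c['t']).round(1))
p=c['R']@np.array([545.9,-72.5,182.6])+c['t'];x,y=p[:2]/p[2];s=1+c['k1']*(x*x+y*y);print('tcp proj',c['fx']*x*s+c['cx'],c['fy']*y*s+c['cy'],p[2])
for v in range(120,400,14): print(v,[tuple(P[v,u].round().astype(int)) if c['z_map'][v,u]>0 else 0 for u in (300,320,340,360)])
cv2.imwrite('pics/w2.png',c['frame'])
E
```

```text
cam [539.5  -3.7 374.9]
tcp proj 319.28790039271956 231.9582137527761 203.66300855617828
120 [(np.int64(524), np.int64(-17), np.int64(69)), (np.int64(541), np.int64(-15), np.int64(70)), (np.int64(557), np.int64(-13), np.int64(70)), (np.int64(574), np.int64(-12), np.int64(70))]
134 [(np.int64(525), np.int64(-28), np.int64(71)), (np.int64(542), np.int64(-26), np.int64(70)), (np.int64(559), np.int64(-25), np.int64(69)), (np.int64(575), np.int64(-23), np.int64(70))]
148 [(np.int64(526), np.int64(-40), np.int64(69)), (np.int64(543), np.int64(-38), np.int64(68)), (np.int64(560), np.int64(-37), np.int64(68)), (np.int64(577), np.int64(-35), np.int64(69))]
162 [(np.int64(527), np.int64(-52), np.int64(70)), (np.int64(544), np.int64(-50), np.int64(70)), (np.int64(561), np.int64(-48), np.int64(69)), (np.int64(578), np.int64(-47), np.int64(69))]
176 [(np.int64(531), np.int64(-51), np.int64(134)), (np.int64(544), np.int64(-50), np.int64(135)), (np.int64(558), np.int64(-48), np.int64(134)), (np.int64(580), np.int64(-59), np.int64(70))]
190 [(np.int64(531), np.int64(-61), np.int64(134)), (np.int64(5
[... 2130 characters left out ...]
int64(-47), np.int64(316)), (np.int64(548), np.int64(-47), np.int64(316)), (np.int64(551), np.int64(-47), np.int64(316))]
358 [(np.int64(540), np.int64(-48), np.int64(320)), (np.int64(544), np.int64(-48), np.int64(320)), (np.int64(547), np.int64(-47), np.int64(321)), (np.int64(551), np.int64(-47), np.int64(320))]
372 [(np.int64(540), np.int64(-48), np.int64(323)), (np.int64(544), np.int64(-48), np.int64(323)), (np.int64(547), np.int64(-47), np.int64(324)), (np.int64(551), np.int64(-47), np.int64(324))]
386 [(np.int64(541), np.int64(-47), np.int64(328)), (np.int64(544), np.int64(-47), np.int64(327)), (np.int64(547), np.int64(-46), np.int64(328)), (np.int64(550), np.int64(-46), np.int64(328))]
```

View pics/w2.png

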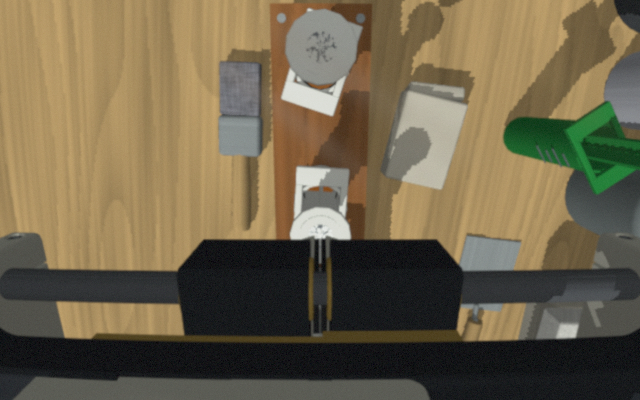

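The wrist view agrees: shut tips at (320,238), with depth putting the tip near z ≈ 219, still ~30 mm above disc 2 at (320,228). So the real tips sit about 36 mm above the reported TCP. I'll calibrate the offset by touch with small steps.

```bash
python3 -m pendant '[{"linear":[0,0,-8],"twist":0},{"linear":[0,0,-16],"twist":0},{"linear":[0,0,-22],"twist":0},{"linear":[0,0,-24],"twist":0},{"linear":[0,0,-26],"twist":0}]'; python3 -m pendant '[{"linear":[0,0,-2],"twist":0},{"linear":[0,0,-4],"twist":0},{"linear":[0,0,-5],"twist":0}]';python3 st.py
```

```text
time: 4.82
tool_pos: [546.1, -72.6, 156.8]
tcp_rot: [3.142, -0.0, 0.096]
contact_force: [0.1, -0.4, 0.1]
grip_width: 0.2
time: 5.2
tool_pos: [546.3, -72.6, 152.3]
tcp_rot: [3.141, -0.001, 0.096]
contact_force: [-1.0, 0.7, 2.9]
grip_width: 0.6
t 5.2 tcp [546.3 -72.6 152.3] F [-1.   0.7  2.9]
scene 1 231 199.1
scene 2 155 192.4
scene 3 226 201.6
[np.float64(3.244530928057288)]
```

Contact came at TCP ≈ 153, so the offset is 36 mm as measured, and home is at TCP ≈ 111. I'll continue to about 15 mm before home, then 11 mm.

```bash
python3 -m pendant '[{"linear":[0,0,-4],"twist":0},{"linear":[0,0,-8],"twist":0},{"linear":[0,0,-12],"twist":0}]'; python3 -m pendant '[{"linear":[0,0,-4],"twist":0},{"linear":[0,0,-8],"twist":0},{"linear":[0,0,-12],"twist":0}]';python3 -m pendant '[{"linear":[0,0,-2],"twist":0},{"linear":[0,0,-4],"twist":0},{"linear":[0,0,-5],"twist":0}]'; python3 st.py
```

```text
time: 5.62
tool_pos: [546.1, -72.6, 139.5]
tcp_rot: [3.142, -0.0, 0.096]
contact_force: [0.1, -0.0, 3.6]
grip_width: 0.3
time: 6.0
tool_pos: [546.1, -72.6, 127.6]
tcp_rot: [3.142, -0.0, 0.096]
contact_force: [0.9, -0.4, 5.3]
grip_width: 0.3
time: 6.38
tool_pos: [546.6, -72.7, 123.9]
tcp_rot: [3.141, -0.002, 0.096]
contact_force: [-1.3, -0.3, 12.7]
grip_width: 0.2
t 6.38 tcp [546.6 -72.7 123.9] F [-1.3 -0.3 12.7]
scene 1 229 199.3
scene 2 65 160.9
scene 3 224 201.1
[np.float64(9.913635205798071)]
```

```bash
python3 -m pendant '[{"linear":[0,0,-1],"twist":0},{"linear":[0,0,-2],"twist":0}]'; python3 st.py
```

```text
time: 6.68
tool_pos: [546.9, -72.8, 122.5]
tcp_rot: [3.14, -0.003, 0.096]
contact_force: [-1.8, -0.1, 14.9]
grip_width: 0.3
t 6.67 tcp [546.9 -72.8 122.5] F [-1.8 -0.1 14.9]
scene 1 229 199.3
scene 2 61 159.6
scene 3 223 201.6
[np.float64(13.94134080204998)]
```

Plunger 2 stiffened: about 14–15 N at 11–12 mm before home, against ~4 N earlier. It is fouled, so I stop there. Retract and go to syringe 1.

```bash
python3 -m pendant '[{"linear":[0,0,20],"twist":0},{"linear":[0,0,65],"twist":0},{"linear":[0,-10,70],"twist":0},{"linear":[5,-55,70],"twist":0},{"linear":[9,-94.5,70],"twist":0},{"linear":[9,-94.5,60],"twist":0},{"linear":[9,-94.5,48],"twist":0},{"linear":[9,-94.5,47],"twist":0}]'; python3 -m pendant '[{"linear":[0,0,-3],"twist":0},{"linear":[0,0,-6],"twist":0},{"linear":[0,0,-9],"twist":0},{"linear":[0,0,-12],"twist":0}]';python3 st.py
```

```text
time: 7.72
tool_pos: [554.0, -165.7, 165.9]
tcp_rot: [-3.14, 0.003, 0.097]
contact_force: [-0.4, -0.2, -0.5]
grip_width: 0.2
time: 8.22
tool_pos: [555.4, -167.1, 156.4]
tcp_rot: [3.141, -0.001, 0.096]
contact_force: [-0.2, 1.2, 4.4]
grip_width: 0.7
t 8.22 tcp [ 555.4 -167.1  156.4] F [-0.2  1.2  4.4]
scene 1 179 196.7
scene 2 117 163.9
scene 3 220 201.1
[np.float64(3.6949652502552497)]
```

```bash
python3 -m pendant '[{"linear":[0,0,-5],"twist":0},{"linear":[0,0,-10],"twist":0},{"linear":[0,0,-15],"twist":0},{"linear":[0,0,-20],"twist":0},{"linear":[0,0,-25],"twist":0},{"linear":[0,0,-28],"twist":0}]'; python3 -m pendant '[{"linear":[0,0,-2],"twist":0},{"linear":[0,0,-4],"twist":0},{"linear":[0,0,-5],"twist":0}]';python3 st.py
```

```text
time: 9.02
tool_pos: [554.9, -167.0, 127.4]
tcp_rot: [-3.141, 0.0, 0.096]
contact_force: [1.2, 0.4, 3.9]
grip_width: 0.2
time: 9.4
tool_pos: [555.0, -167.0, 122.8]
tcp_rot: [-3.142, -0.0, 0.096]
contact_force: [0.7, 1.0, 3.1]
grip_width: 0.4
t 9.4 tcp [ 555.  -167.   122.8] F [0.7 1.  3.1]
scene 1 66 159.4
scene 2 116 163.7
scene 3 224 201.4
[np.float64(3.003056283793528)]
```

```bash
python3 -m pendant '[{"linear":[0,0,-2],"twist":0},{"linear":[0,0,-3.5],"twist":0}]'; python3 -m pendant '[{"linear":[0,0,-1],"twist":0},{"linear":[0,0,-2],"twist":0}]'
```

```text
time: 9.7
tool_pos: [555.0, -167.0, 119.3]
tcp_rot: [3.142, -0.0, 0.096]
contact_force: [0.8, 0.3, 4.0]
grip_width: 0.4
time: 9.95
tool_pos: [555.0, -167.1, 117.3]
tcp_rot: [3.142, -0.0, 0.096]
contact_force: [-0.8, 1.6, 3.9]
grip_width: 0.6
```

Free past the solid-stop position, so on to home. The springy end should show as rising force near TCP 111.

```bash
python3 -m pendant '[{"linear":[0,0,-2],"twist":0},{"linear":[0,0,-4],"twist":0},{"linear":[0,0,-5],"twist":0}]'; python3 -m pendant '[{"linear":[0,0,-1],"twist":0},{"linear":[0,0,-2],"twist":0}]'
```

```text
time: 10.32
tool_pos: [555.0, -167.1, 112.2]
tcp_rot: [-3.142, 0.0, 0.096]
contact_force: [0.6, 0.5, 4.3]
grip_width: 0.3
time: 10.58
tool_pos: [555.4, -167.2, 111.0]
tcp_rot: [3.141, -0.001, 0.096]
contact_force: [-0.5, 1.3, 9.2]
grip_width: 0.6
```

```bash
python3 -m pendant '[{"linear":[0,0,-1],"twist":0},{"linear":[0,0,-1.5],"twist":0},{"linear":[0,0,-1.5],"twist":0}]'; python3 -m pendant '[{"linear":[0,0,10],"twist":0},{"linear":[0,5,60],"twist":0},{"linear":[0,20,90],"twist":0},{"linear":[-6,75,90],"twist":0},{"linear":[-12,130,90],"twist":0},{"linear":[-18,190,85],"twist":0},{"linear":[-18,190,62],"twist":0},{"linear":[-18,190,60],"twist":0},{"linear":[-18,190,58],"twist":0}]'; python3 st.py
```

```text
time: 10.95
tool_pos: [555.7, -167.3, 110.3]
tcp_rot: [3.14, -0.002, 0.096]
contact_force: [-1.8, 1.0, 11.2]
grip_width: 0.2
time: 12.08
tool_pos: [537.3, 22.3, 167.1]
tcp_rot: [3.141, -0.0, 0.095]
contact_force: [0.9, 0.5, -0.2]
grip_width: 0.4
t 12.07 tcp [537.3  22.3 167.1] F [ 0.9  0.5 -0.2]
scene 1 101 148.9
scene 2 119 163.8
scene 3 198 201.3
[np.float64(-0.47555167723223657)]
```

Syringe 1 ran free at 4 N up to the springy end, which read 11 N, and its disc now measures ~147–149, which is home. Syringe 3 next.

```bash
python3 -m pendant '[{"linear":[0,0,-3],"twist":0},{"linear":[0,0,-6],"twist":0},{"linear":[0,0,-9],"twist":0},{"linear":[0,0,-14],"twist":0},{"linear":[0,0,-18],"twist":0}]'; python3 -m pendant '[{"linear":[0,0,-5],"twist":0},{"linear":[0,0,-10],"twist":0},{"linear":[0,0,-15],"twist":0},{"linear":[0,0,-20],"twist":0}]';python3 -m pendant '[{"linear":[0,0,-2],"twist":0},{"linear":[0,0,-4],"twist":0},{"linear":[0,0,-5],"twist":0}]'; python3 st.py
```

```text
time: 12.75
tool_pos: [537.1, 22.9, 148.6]
tcp_rot: [3.141, -0.0, 0.096]
contact_force: [0.8, -0.5, 3.4]
grip_width: 0.4
time: 13.25
tool_pos: [537.0, 22.9, 128.5]
tcp_rot: [3.142, -0.0, 0.096]
contact_force: [0.8, -0.9, 4.8]
grip_width: 0.7
time: 13.62
tool_pos: [537.0, 22.9, 123.8]
tcp_rot: [3.142, -0.0, 0.096]
contact_force: [1.0, -0.2, 3.2]
grip_width: 0.2
t 13.62 tcp [537.   22.9 123.8] F [ 1.  -0.2  3.2]
scene 1 98 149.1
scene 2 118 163.5
scene 3 74 166.3
[np.float64(2.4264370238586466)]
```

```bash
python3 -m pendant '[{"linear":[0,0,-2],"twist":0},{"linear":[0,0,-4],"twist":0}]'; python3 -m pendant '[{"linear":[0,0,-1.5],"twist":0},{"linear":[0,0,-2.5],"twist":0}]'
```

```text
time: 13.92
tool_pos: [537.0, 22.9, 119.8]
tcp_rot: [3.142, -0.0, 0.096]
contact_force: [0.5, -0.6, 3.6]
grip_width: 0.6
time: 14.18
tool_pos: [537.0, 22.9, 117.2]
tcp_rot: [3.142, -0.0, 0.096]
contact_force: [0.4, -1.8, 3.8]
grip_width: -0.0
```

```bash
python3 -m pendant '[{"linear":[0,0,-2],"twist":0},{"linear":[0,0,-4],"twist":0},{"linear":[0,0,-5],"twist":0}]'; python3 -m pendant '[{"linear":[0,0,-1],"twist":0},{"linear":[0,0,-2],"twist":0},{"linear":[0,0,-3],"twist":0}]'
```

```text
time: 14.55
tool_pos: [536.9, 22.9, 112.2]
tcp_rot: [3.142, 0.0, 0.096]
contact_force: [0.5, 0.4, 4.8]
grip_width: 0.1
time: 14.92
tool_pos: [537.8, 22.7, 110.4]
tcp_rot: [3.141, -0.002, 0.096]
contact_force: [-0.5, -1.3, 11.8]
grip_width: 0.5
```

Syringe 3 is also free and home: 4 N, then the springy end at 11.8 N. Retract, open, and look at flange 2 from above.

```bash
python3 -m pendant '[{"linear":[0,0,10],"twist":0},{"linear":[0,0,60],"twist":0},{"linear":[0,0,115],"twist":0},{"linear":[3,-40,130],"twist":-2},{"linear":[9,-95,130],"twist":-4},{"linear":[9,-95,130],"twist":-4},{"linear":[9,-95,130],"twist":-4}]' 0
python3 - <<'E'
from h import *
c=cam('wrist');P=world(c);cv2.imwrite('pics/w3.png',c['frame'])
o=bot.get_obs();print(o['time'],o['tool_pos'],o['tcp_rot'][2],o['contact_force'],o['grip_width'])
Z=P[...,2]
for lo,hi,t in[(126,139,'flange'),(141,190,'disc')]:
    m=(Z>lo)&(Z<hi)&(P[...,0]>500)&(P[...,0]<600)&(P[...,1]<70)
    k,l,s,ce=cv2.connectedComponentsWithStats(m.astype('uint8'))
    for i in range(1,k):
        if s[i,4]>80:
            q=P[l==i]; zt=np.median(q[:,2]); q=q[abs(q[:,2]-zt)<5]
            r=cv2.minAreaRect(q[:,:2].astype(np.float32)); print(t,s[i],np.round(zt,1),np.round(r[0],1),np.round(r[1],1),round(r[2],1))
E
python3 st.py
```

```text
time: 15.8
tool_pos: [545.5, -71.6, 238.8]
tcp_rot: [-3.14, 0.001, 0.026]
contact_force: [-0.0, 0.3, 1.1]
grip_width: 65.9
15.85 [545.581051   -71.06792186 238.91957976] 0.027068831484407196 [0.66278808 0.09498536 0.07374229] 69.85022193532762
flange [ 282   30   62   86 1896] 134.4 [537.6  23.1] [58.6 37.1] 76.9
flange [299 157  44  39 928] 134.2 [545.2 -59.2] [37.2 33.2] 4.3
flange [300 203  42  21 372] 134.2 [546.7 -92.3] [35.8 18.3] 3.1
flange [311 260  41  11 339] 134.0 [ 557.8 -142. ] [ 9.1 36.3] 88.4
flange [304 305  41  17 304] 134.3 [ 552.6 -189.5] [14.7 36.6] 85.6
disc [ 290   48   45   47 1606] 145.7 [537.4  22.9] [33.2 33.1] 46.9
disc [ 299  177   44   42 1415] 160.2 [546.1 -72. ] [33.2 33. ] 32.1
disc [311 305  34  11 275] 145.4 [ 555.5 -179.6] [29.6 12.2] 2.1
t 15.85 tcp [545.6 -71.1 238.9] F [0.7 0.1 0.1]
scene 1 99 148.8
scene 2 119 163.6
scene 3 101 149.0
[np.float64(-0.13703006063841627)]
```

Discs 1 and 3 read 145.5 and 145.7, about 11.4 mm above their flange tops against 12 expected, so both are home. Disc 2 is stuck at ~160. Flange 2 is centred at (546,-72) with yaw ≈ 2.6°. I'll descend with open fingers to put the pads about 4 mm below flange centre: real tip 109, reported TCP ≈ 74.

```bash
python3 -m pendant '[{"linear":[0,0,-40],"twist":1},{"linear":[0,0,-80],"twist":1},{"linear":[0,0,-110],"twist":1},{"linear":[0,0,-130],"twist":1},{"linear":[0,0,-148],"twist":1},{"linear":[0,0,-158],"twist":1},{"linear":[0,0,-163],"twist":1},{"linear":[0,0,-163],"twist":1},{"linear":[0,0,-163],"twist":1}]'
python3 - <<'E'
from h import *
c=cam('scene'); cv2.imwrite('pics/g1.png',cv2.resize(c['frame'][110:260,220:400],None,fx=4,fy=4,interpolation=cv2.INTER_CUBIC))
E
```

```text
time: 17.02
tool_pos: [546.4, -72.1, 77.0]
tcp_rot: [3.141, -0.001, 0.044]
contact_force: [-0.7, 1.4, -0.6]
grip_width: 92.0
```

View pics/g1.png

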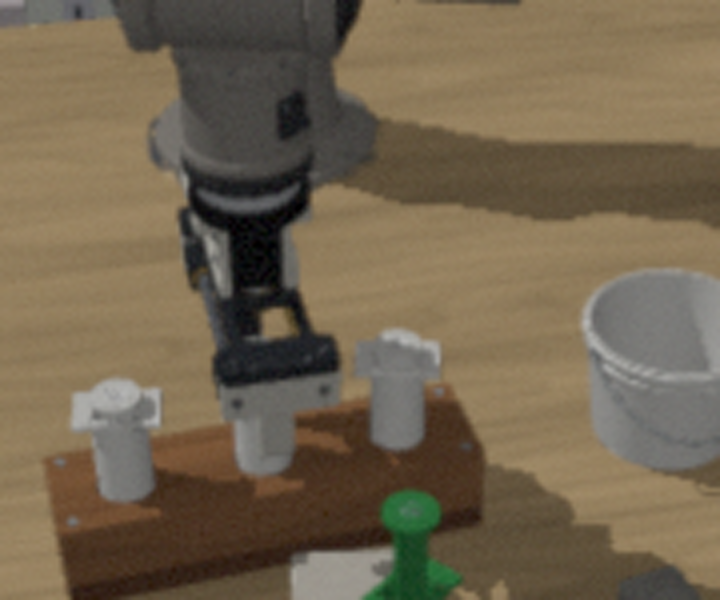

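The crop shows the front finger in front of barrel 2, tip at crop (275,455), and syringes 1 and 3 with plungers down. I'll verify the open fingertip height, then lower 3 mm more.

```bash
python3 -m pendant '[{"linear":[0,0,-2],"twist":0},{"linear":[0,0,-3],"twist":0}]'; python3 - <<'E'
from h import *
c=cam('scene');P=world(c)
for v in range(208,232,2): print(v,[tuple(P[v,u].round().astype(int)) for u in (285,288,291)])
E
```

```text
time: 17.32
tool_pos: [546.0, -72.1, 73.4]
tcp_rot: [3.142, -0.0, 0.044]
contact_force: [0.3, -0.4, -0.2]
grip_width: 91.8
208 [(np.int64(636), np.int64(-79), np.int64(200)), (np.int64(638), np.int64(-72), np.int64(201)), (np.int64(633), np.int64(-64), np.int64(195))]
210 [(np.int64(631), np.int64(-78), np.int64(190)), (np.int64(633), np.int64(-71), np.int64(190)), (np.int64(627), np.int64(-63), np.int64(184))]
212 [(np.int64(635), np.int64(-79), np.int64(186)), (np.int64(633), np.int64(-72), np.int64(184)), (np.int64(632), np.int64(-64), np.int64(182))]
214 [(np.int64(630), np.int64(-79), np.int64(176)), (np.int64(630), np.int64(-72), np.int64(175)), (np.int64(609), np.int64(-62), np.int64(156))]
216 [(np.int64(611), np.int64(-77), np.int64(153)), (np.int64(607), np.int64(-69), np.int64(149)), (np.int64(608), np.int64(-62), np.int64(148))]
218 [(np.int64(609), np.int64(-77), np.int64(145)), (np.int64(609), np.int64(-70), np.int64(144)), (np.int64(607), np.int64(-62), np.int64(141))]
220 [(np.int64(610), np.int64(-78), np.int64(139)), (np.int64(609), np.int64(-70), np.int64(137)), (np.int64(608), np.int64(-62), np.int64(136))]
222 [(np.int64(608), np.int64(-78), np.int64(131)), (np.int64(607), np.int64(-70), np.int64(129)), (np.int64(609), np.int64(-63), np.int64(129))]
224 [(np.int64(607), np.int64(-78), np.int64(124)), (np.int64(605), np.int64(-70), np.int64(120)), (np.int64(559), np.int64(-57), np.int64(78))]
226 [(np.int64(561), np.int64(-74), np.int64(75)), (np.int64(562), np.int64(-66), np.int64(75)), (np.int64(557), np.int64(-57), np.int64(69))]
228 [(np.int64(563), np.int64(-75), np.int64(70)), (np.int64(564), np.int64(-66), np.int64(69)), (np.int64(568), np.int64(-59), np.int64(71))]
230 [(np.int64(575), np.int64(-76), np.int64(73)), (np.int64(575), np.int64(-68), np.int64(72)), (np.int64(577), np.int64(-60), np.int64(72))]
```

The body underside at ~174 agrees with the touch calibration of tip ≈ 109. The visible outer tip edge reads slightly higher, at ~115. Lowering 2.5 mm more keeps the pads in the allowed band either way, and the body stays >9 mm above the stuck disc. Then grip.

```bash
python3 -m pendant '[{"linear":[0,0,-2.5],"twist":0},{"linear":[0,0,-2.5],"twist":0},{"linear":[0,0,-2.5],"twist":0},{"linear":[0,0,-2.5],"twist":0},{"linear":[0,0,-2.5],"twist":0},{"linear":[0,0,-2.5],"twist":0},{"linear":[0,0,-2.5],"twist":0},{"linear":[0,0,-2.5],"twist":0}]' 255
```

```text
time: 18.38
tool_pos: [546.0, -72.1, 70.9]
tcp_rot: [3.142, -0.0, 0.044]
contact_force: [0.7, -0.5, 0.6]
grip_width: 36.2
```

Gripped at 36.2 mm, the flange width. Lift gently and check.

```bash
python3 -m pendant '[{"linear":[0,0,5],"twist":0},{"linear":[0,0,12],"twist":0},{"linear":[0,0,22],"twist":0},{"linear":[0,0,32],"twist":0},{"linear":[0,0,44],"twist":0},{"linear":[0,0,60],"twist":0},{"linear":[0,0,80],"twist":0},{"linear":[0,0,80],"twist":0}]'; python3 - <<'E'
from h import *
c=cam('scene'); cv2.imwrite('pics/g2.png',cv2.resize(c['frame'][80:260,220:420],None,fx=3.2,fy=3.2,interpolation=cv2.INTER_CUBIC))
P=world(c);m=(P[...,0]>400)&(P[...,0]<580)&(P[...,1]>150)&(P[...,1]<310)&(abs(P[...,2]-99)<6);print(cv2.minEnclosingCircle(P[m][:,:2].astype(np.float32)))
E
```

```text
time: 19.38
tool_pos: [547.1, -72.4, 152.8]
tcp_rot: [3.14, -0.004, 0.044]
contact_force: [-0.0, -0.2, -0.5]
grip_width: 36.1
((488.55499267578125, 242.46090698242188), 69.94670104980469)
```

View pics/g2.png

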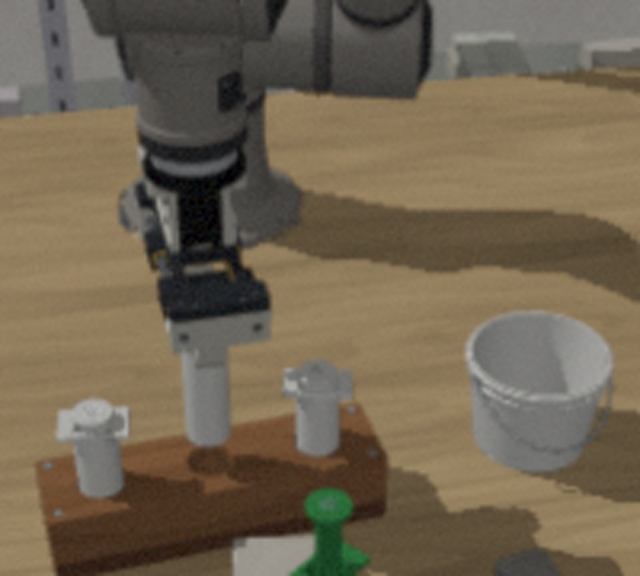

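The crop shows syringe 2 out of its bore, hanging upright in the jaws at (205,400), with 1 and 3 undisturbed. I'll carry it high over to the pail centre at (490,240).

```bash
python3 -m pendant '[{"linear":[0,0,40],"twist":0},{"linear":[0,0,80],"twist":0},{"linear":[-3,10,100],"twist":0},{"linear":[-10,45,105],"twist":0},{"linear":[-18,90,105],"twist":0},{"linear":[-26,140,105],"twist":0},{"linear":[-35,190,105],"twist":0},{"linear":[-43,240,105],"twist":0},{"linear":[-51,285,105],"twist":0},{"linear":[-56,312,105],"twist":0},{"linear":[-56,312,105],"twist":0},{"linear":[-56,312,105],"twist":0},{"linear":[-56,312,105],"twist":0}]'; python3 - <<'E'
from h import *
o=bot.get_obs();print(o['tool_pos'],o['grip_width'])
for n in ['top','scene']:
    c=cam(n); P=world(c);X,Y,Z=P[...,0],P[...,1],P[...,2]
    m=(X>400)&(X<580)&(Y>150)&(Y<310)&(abs(Z-99)<6);print(n,m.sum(),cv2.minEnclosingCircle(P[m][:,:2].astype(np.float32)))
    m=(abs(X-490)<60)&(abs(Y-240)<45)&(Z>150)&(Z<235)&(c['frame'].min(-1)>70)
    if m.any(): print(n,'low',Z[m].min(),[ (z,Y[m&(abs(Z-z)<6)].mean().round(1),X[m&(abs(Z-z)<6)].mean().round(1)) for z in (200,220)])
E
```

```text
time: 21.05
tool_pos: [490.2, 238.9, 255.6]
tcp_rot: [3.141, 0.0, 0.042]
contact_force: [0.9, -0.3, -2.4]
grip_width: 36.2
[490.23579661 238.89582632 255.57179377] 36.224156208931745
top 109 ((490.6068115234375, 239.66419982910156), 68.053466796875)
top low 208.0501416544359 [(200, np.float64(nan), np.float64(nan)), (220, np.float64(223.0), np.float64(490.3))]
scene 301 ((491.1628112792969, 246.52122497558594), 71.18563842773438)
scene low 206.76408621041136 [(200, np.float64(nan), np.float64(nan)), (220, np.float64(235.1), np.float64(502.3))]<stdin>:7: RuntimeWarning: Mean of empty slice.
  ret = ret.dtype.type(ret / rcount)
```

```bash
python3 -m pendant '[{"linear":[0,1,-40],"twist":0},{"linear":[0,1,-80],"twist":0},{"linear":[0,1,-120],"twist":0},{"linear":[0,1,-150],"twist":0},{"linear":[0,1,-168],"twist":0},{"linear":[0,1,-176],"twist":0},{"linear":[0,1,-179],"twist":0},{"linear":[0,1,-180],"twist":0},{"linear":[0,1,-180],"twist":0}]'
```

```text
time: 22.28
tool_pos: [490.4, 241.1, 76.5]
tcp_rot: [-3.141, -0.001, 0.044]
contact_force: [-0.7, -0.4, -2.2]
grip_width: 36.1
```

No contact; the nozzle is about 8 mm above the pail floor. Lower a little more, release, and rise straight up.

```bash
python3 -m pendant '[{"linear":[0,0,-2],"twist":0},{"linear":[0,0,-4],"twist":0},{"linear":[0,0,-4],"twist":0}]'; python3 -m pendant '[{"linear":[0,0,0],"twist":0},{"linear":[0,0,0],"twist":0},{"linear":[0,0,0],"twist":0},{"linear":[0,0,0],"twist":0},{"linear":[0,0,0],"twist":0},{"linear":[0,0,0],"twist":0},{"linear":[0,0,0],"twist":0},{"linear":[0,0,0],"twist":0}]' 0; python3 -m pendant '[{"linear":[0,0,6],"twist":0},{"linear":[0,0,14],"twist":0},{"linear":[0,0,25],"twist":0},{"linear":[0,0,40],"twist":0},{"linear":[0,0,60],"twist":0},{"linear":[0,0,90],"twist":0},{"linear":[0,0,130],"twist":0},{"linear":[0,0,180],"twist":0},{"linear":[-20,60,200],"twist":0},{"linear":[-60,120,200],"twist":0},{"linear":[-110,160,200],"twist":0},{"linear":[-160,200,200],"twist":0},{"linear":[-160,200,200],"twist":0},{"linear":[-160,200,200],"twist":0}]'; python3 - <<'E'
from h import *
for n in ['top','scene']:
    c=cam(n); P=world(c);X,Y,Z=P[...,0],P[...,1],P[...,2]
    if n=='scene': cv2.imwrite('pics/end.png',cv2.resize(c['frame'][150:310,210:430],None,fx=3.5,fy=3.5,interpolation=cv2.INTER_CUBIC))
    m=(X>380)&(X<600)&(Y>150)&(Y<330)&(abs(Z-99)<6);print(n,m.sum(),cv2.minEnclosingCircle(P[m][:,:2].astype(np.float32)))
E
python3 st.py
```

```text
time: 22.65
tool_pos: [489.9, 240.9, 71.7]
tcp_rot: [3.141, 0.0, 0.044]
contact_force: [-0.5, 0.2, -2.5]
grip_width: 36.2
time: 23.65
tool_pos: [490.0, 240.9, 71.8]
tcp_rot: [3.142, -0.0, 0.044]
contact_force: [0.0, 0.6, 0.7]
grip_width: 91.5
time: 25.4
tool_pos: [329.6, 441.2, 272.6]
tcp_rot: [-3.141, -0.001, 0.046]
contact_force: [1.3, 0.4, -0.0]
grip_width: 91.7
top 232 ((490.61212158203125, 240.5165557861328), 68.1567611694336)
scene 282 ((490.4794006347656, 242.42379760742188), 68.42765808105469)
t 25.5 tcp [331.1 440.1 272.2] F [-0.4 -0.3  0.2]
scene 1 98 149.1
scene 2 0 None
scene 3 98 149.3
[np.float64(-0.287537993129844)]
```

View pics/end.png

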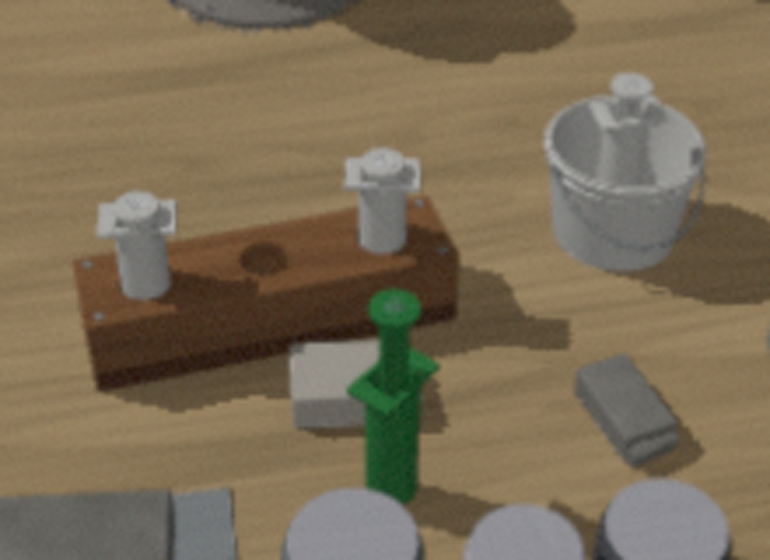

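The final crop shows syringe 2 leaning inside the upright pail at (625,130), bore 2 empty at (262,260), and syringes 1 and 3 in their holes with plungers home. The green one and the stones have not moved. Let it settle briefly, then hand in.

```bash
python3 -m pendant '[{"linear":[0,0,0],"twist":0},{"linear":[0,0,0],"twist":0},{"linear":[0,0,0],"twist":0},{"linear":[0,0,0],"twist":0},{"linear":[0,0,0],"twist":0},{"linear":[0,0,0],"twist":0}]'; python3 - <<'E'
from h import *
a=cv2.imread('pics/scene0.png').astype(int)
c=cam('scene');P=world(c);X,Y,Z=P[...,0],P[...,1],P[...,2]
m=(np.hypot(X-490,Y-240)<75)&(Z>110)&(Z<200);print('in pail top',Z[m].max(),P[m].mean(0))
for k,(u,v) in dict(green=(322,265),stone=(308,260),grey=(388,266),cup=(454,196),tin=(446,238),mallet=(180,230)).items(): print(k,abs(a[v-8:v+8,u-8:u+8]-c['frame'][v-8:v+8,u-8:u+8]).mean().round(1))
print(bot.close_job())
E
```

```text
time: 26.3
tool_pos: [330.0, 441.0, 271.9]
tcp_rot: [3.142, -0.0, 0.044]
contact_force: [0.2, -0.5, -1.3]
grip_width: 91.8
in pail top 163.901032653748 [495.15758027 240.41725894 137.02659462]
green 3.3
stone 11.3
grey 1.9
cup 2.5
tin 1.9
mallet 1.8
the job is handed in; nothing more can be done
None
```

I tested all three syringes and handed the job in at about 26 s. Syringes 1 and 3 are standing in their holes with plungers home, and syringe 2 is in the scrap pail.

- **Syringes 1 and 3:** both ran freely at about 4 N all the way. I pressed them lightly into the springy end, reading up to 12 N.
- **Syringe 2:** it stiffened to about 15 N roughly 11 mm before home. I stopped there, gripped its flange at 36 mm, lifted it out and put it in the pail.

**Last checks:**
- Discs 1 and 3 read 149 mm in the scene camera, which reads about 2 mm high; home is 147 mm.
- Bore 2 is empty. Syringe 2 leans inside the pail, which is upright and has not moved.
- The arm was clear and touching nothing at hand-in.
- The bystander patches I compared with the first picture were unchanged, except the pale stone. That patch differed more (11 against about 2–3), probably because syringe 2's shadow no longer falls on it; the picture shows the stone in place. I did not compare the spatula and brush patches.

**Disagreement found:** the real fingertips sat about 35 mm above the reported TCP. I saw this in two cameras, confirmed it by touch, and allowed for it in every press and in the grasp. One depth reading of the open fingertip disagreed with this by a few millimetres, so I chose a grip height that suited both.

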